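Fetch the flask from the pink incense box

TASK

With the lid still shut, push the black tape dispenser aside, out from in front of the pink-lidded box; then slide the pink lid fully open towards the robot by the ridge on it, take out the amber flask and lay it gently on its side on the blue mat, without dropping it. Keep the yellow and green boxes shut and do not knock over the dispenser or the two bottles.

Things in the scene. Friction and masses are not known exactly. Their poses are not given: they have to be found in the camera images.
- box_pink: the wooden box with the pink lid, one of three in a straight row (pitch 134 mm, 14 mm gaps), in any order; a 30 mm high brass strip stands along the row's back; 126 (x) x 120 (y) x 50 (z) mm, walls and floor 5 mm, fixed. Origin: centre of its underside on the counter; x points away from the robot side, y along the row, z up
- box_yellow: the wooden box with the yellow lid, another of the row; 126 (x) x 120 (y) x 50 (z) mm, walls and floor 5 mm, fixed. Origin: centre of its underside on the counter; x points away from the robot side, y along the row, z up
- box_green: the wooden box with the dark green lid, another of the row; 126 (x) x 120 (y) x 50 (z) mm, walls and floor 5 mm, fixed. Origin: centre of its underside on the counter; x points away from the robot side, y along the row, z up
- lid_pink (a joint): opening of the pink sliding lid (m): 0 shut, grows as it slides along the box's -x (towards the robot), stop at 0.110 (fully open). It stays where it is left; about 2 N slides it. A slab 126 x 110 x 6 mm, top 56.5 mm above the counter, between two rails whose tops stand 60 mm above the counter; across it a brass ridge 10 (x) x 80 (y) mm, 18 mm high
- lid_yellow (a joint): opening of the yellow sliding lid (m): 0 shut, grows as it slides along the box's -x (towards the robot), stop at 0.110 (fully open). It stays where it is left; about 2 N slides it
- lid_green (a joint): opening of the green sliding lid (m): 0 shut, grows as it slides along the box's -x (towards the robot), stop at 0.110 (fully open). It stays where it is left; about 2 N slides it
- ridge_pink (a point): middle of the top of the ridge on the pink lid, 74.5 mm above the counter, 40 mm to the robot's side of the lid's middle; moves with the lid
- flask_pink: amber glass flask, brass stopper, 78 mm long, about 0.12 kg, lying in the pink box (hidden while shut), within 0.12 rad of the box's x, stopper to +x. Its x is its length: square body 34 x 34 mm from x = -36 to +18 mm, neck 16 mm and stopper 26 mm thick up to +42. Origin: middle of its underside (5 mm above the counter in the box); z up as it lies. Any long side may be down on the mat
- dispenser: black desk tape dispenser with a pink tape roll, 60 (x) x 150 (y) x 76 (z) mm, about 0.6 kg, loose, standing close in front of the pink box with its length along the row, 20 to 40 mm from it, in the lid's way. Origin: centre of its underside; z up. Its end faces (y = -75 and +75 mm) are flat and 60 mm wide (solid up to 42 mm); it slides with 3 to 8 N
- mat: flat blue mat, 160 (x) x 120 (y) x 5 (z) mm, fixed, left or right of the row. Origin: centre of its underside on the counter
- scale: white weighing scale with a steel pan, 160 (x) x 110 (y) x 41 (z) mm, fixed, on the other side of the row from the mat. Origin: centre of its underside
- bottle_amber: a stoppered amber glass bottle, 60 mm across, 150 mm tall, loose, standing; origin: centre of its underside
- bottle_green: a green glass bottle, 56 mm across, 140 mm tall, loose, standing; origin: centre of its underside
Mind the look-alikes: they are no part of the job. Leave any purple look-alike of the dispenser alone.

How it is judged (in metres and radians):
On the way, in this order (a step that is already met when the one before it is completed fails the run):
1. the dispenser has been moved aside and no longer stands in front of the middle of the pink lid, which is still shut (within 15 mm) ((y of dispenser in the frame of box_pink above 0.09 m or y of dispenser in the frame of box_pink below -0.09 m or x of dispenser in the frame of box_pink below -0.19 m) and value of joint lid_pink below 0.015 m), for 0.1 s.
2. the pink lid is slid open by more than 90 mm (value of joint lid_pink above 0.09 m), for 0.1 s.
3. the amber flask is lifted clear of its box (height (world z) of flask_pink above 0.075 m), for 0.05 s.
At the end, for the whole second after the job is handed in: The amber flask lies at rest on its side, its middle over the blue mat, within 0.2 rad of level; the dispenser stands upright at rest, its centre at least 90 mm along the row from, or 190 mm in front of, the pink box's centre; yellow and green lids shut (within 15 mm) (x of flask_pink in the frame of mat between -0.08 and 0.08 m and y of flask_pink in the frame of mat between -0.06 and 0.06 m and height (world z) of flask_pink below 0.045 m and angle between flask_pink's own x axis and vertical between 1.35 and 1.79 rad and linear speed of each of flask_pink, dispenser below 0.03 m/s and value of joint each of lid_yellow, lid_green below 0.015 m and (y of dispenser in the frame of box_pink above 0.09 m or y of dispenser in the frame of box_pink below -0.09 m or x of dispenser in the frame of box_pink below -0.19 m) and angle between dispenser's own z axis and vertical below 0.2 rad); the robot touches nothing.
It fails at once if the yellow or green lid is opened by more than 25 mm (value of joint any of lid_yellow, lid_green above 0.025 m).
It fails at once if the flask falls freely (faster than 0.7 m/s, untouched by the fingers: a drop of about 25 mm) (linear speed of flask_pink above 0.7 m/s and contact force between the fingers and flask_pink below 0.05 N).
It fails at once if the dispenser or a bottle is knocked over (angle between any of dispenser, bottle_amber, bottle_green's own z axis and vertical above 0.6 rad).
It also fails if it takes over 59 s, if anything falls off the work surface, if the arm or the gripper's body presses on something with over 40 N, if the wrist force passes 120 N, or if a joint passes its speed limit or range.

ROBOT

A 7-joint arm with a two-finger parallel gripper is mounted at the origin on the work surface. World frame = base frame: x ahead of the robot, y to its left, z up, the work surface at z = 0. Lengths are in mm, angles in rad, forces in N, time in s.
With the tool pointing down it reaches from about 425 to 925 mm from the base axis. Payload 6.8 kg.
Tool frame: the origin (TCP) lies midway between the tips of the shut fingers; the grasp point (between the pads) lies 19 mm behind it; z points along the fingers, y is the line along which they close (so a half turn about z gives the same grasp; the last joint's range is limited). The gripper opens to 85 mm and grips with 20 to 120 N. Pads are 22 mm wide; open, the fingers measure 114 mm over their backs; the gripper's body (76 mm by 85 mm) begins 54 mm behind the grasp point. The pads swing forward as they close: fully open they stand 13 mm farther back than shut.
Start: joints at [-1.404, 0.477, 0.022, 1.555, -0.011, 1.109, -0.083], TCP at [183.16, 649.692, 231.308] pointing down, gripper open.
Joint ranges: [-2.96, 2.96], [-0.34, 2.1], [-1.41, 1.46], [0.24, 2.44], [-1.37, 4.51], [0.17, 1.92], [-2.96, 2.96]. Speed limits (rad/s): [2.39, 2.39, 3.14, 3.14, 3.14, 3.14, 3.14].

INTERFACE

Orientations are given as a rotation vector (axis times angle).
In Python, from plant import * gives the robot as it stands.
- The arm moves only by the shell command python3 -m handwheel 'ROWS' [FORCE]. ROWS is a JSON object of lists of equal length, an entry for each row: "linear": the shift along the tool's x, y, z normalised to -1 to 1, where 1 is 30 cm, a list of three; "delta_rot": the turn, a rotation vector about the tool's x, y, z normalised to -1 to 1, where 1 is 180 degrees, a list of three; "jaw": the opening, from 0 (shut) to 1 (fully open). A call has 1 to 12 rows; each row shifts and turns the commanded pose from where the row before left it, along the tool's axes as they then stand; what a row does not reach is not made up. A row lasts 1/12 s, in which the tool goes at most 41.7 mm and 7.16 degrees, less where a joint would pass 70% of its speed; a pose out of reach is approached as far as the arm can. A call with a number of a shift or a turn outside -1 to 1 is refused whole. A call with a gripper value outside its range is refused whole. The fingers move at their own pace and stop on an object; FORCE is the grip in N (left out, the last holds). Time passes only in rows, so rows that do not move let the fingers close. It gives the time, the measured TCP pose, the force, the opening and the grip force at its end, in the units of the state.
- sense(): the state, without advancing time (a new reading comes with each control period).
- read_camera(name): name is "scene" or "side" or "wrist"; returns a dict with "image" (400x640x3 uint8, red, green, blue), "mtx" (3x3 intrinsics, pixels), "extrinsics" (4x4, takes a point from camera to world coordinates). Camera axes: x right, y up, looking along -z (the intrinsics and any distortion apply to the point x, -y, -z); pixel columns grow to the right and rows downward; lengths in mm; the calibration is good to about 2 mm. The wrist camera is an equidistant fisheye: a pixel r from the principal point sees the ray r / f radians off the axis. A picture is of the moment at which its call begins. There is no depth.
- job_done(): hands the job in; it is judged then, once.
The state is a dict: "t": time; "joint_positions": joint angles; "dq": joint speeds; "joint_efforts": joint torques, N m; "position": TCP position; "eef_rot": TCP orientation; "wrist_force": force on the tool from outside, world axes, zero at the start; "torque": the same for the moment, N m; "grip_width": finger opening in mm; "grip_force": force on a finger pad.
Only numpy, scipy, OpenCV 4.12 (cv2) and the standard library are available. Lean on these libraries where they do the work, as an engineer would, in place of code of your own. Each camera call takes 0.05 s, during which the arm holds its last target. There are 200 camera calls.

## Working session

There is one attempt and no reset: what is moved stays moved. The work goes in short steps, Python scripts to look and compute and a shell command to move; the robot and the scene stay as the last step left them, time stands still between calls to the robot, and variables do not carry over. Pictures are saved under pics/ and viewed, at most 10 in all, crops included, and the job is handed in when it is done.

```bash
mkdir -p pics; ls
python3 - <<'E'
from plant import *
import cv2,numpy as np,pickle
print(sense())
D={}
for n in("scene","side"):
    r=read_camera(n);D[n]=r
    cv2.imwrite(f"pics/{n}0.png",cv2.cvtColor(r["image"],cv2.COLOR_RGB2BGR));print(n,r.keys(),r["mtx"],np.round(r["extrinsics"],3))
pickle.dump(D,open("d0.pkl","wb"))
E
```

```text
pics
{'t': 0.0, 'joint_positions': array([-1.40409998,  0.47781634,  0.02235379,  1.55644202, -0.01147624,
        1.10927997, -0.08309653]), 'dq': array([-0.00064654, -0.00127944, -0.00093389, -0.00125872, -0.00029178,
       -0.0010689 ,  0.0005241 ]), 'joint_efforts': array([-1.31956956e-03, -5.96461451e+01,  1.60754632e+00, -2.81196535e+01,
        1.24126548e-02,  9.42965678e-03, -4.78269286e-06]), 'position': array([183.03278507, 649.10677377, 230.31908082]), 'eef_rot': array([-4.30244017e-01, -3.11190358e+00,  2.85131744e-03]), 'wrist_force': array([ 0.40058755, -0.5122354 , -0.1704743 ]), 'torque': array([-0.00424139, -0.04161307, -0.04725912]), 'grip_force': 0.0, 'grip_width': 85.1663091826167}
scene dict_keys(['image', 'mtx', 'extrinsics']) [[443.20475125   0.         327.12039942]
 [  0.         443.20475125 204.38775722]
 [  0.           0.           1.        ]] [[ 7.350000e-01 -4.500000e-01  5.080000e-01  1.025935e+03]
 [ 6.780000e-01  4.630000e-01 -5.710000e-01 -5.879650e+02]
 [ 2.100000e-02  7.630000e-01  6.460000e-01  7.751850e+02]
 [ 0.000000e+00  0.000000e+00  0.000000e+00  1.000000e+00]]
side dict_keys(['image', 'mtx', 'extrinsics']) [[434.9411516    0.         317.10860121]
 [  0.         434.9411516  191.69249346]
 [  0.           0.           1.        ]] [[-9.92000e-01  6.80000e-02 -1.02000e-01  3.98846e+02]
 [-1.22000e-01 -6.30000e-01  7.67000e-01  8.16790e+02]
 [-1.30000e-02  7.74000e-01  6.33000e-01  7.27420e+02]
 [ 0.00000e+00  0.00000e+00  0.00000e+00  1.00000e+00]]
```

View pics/scene0.png

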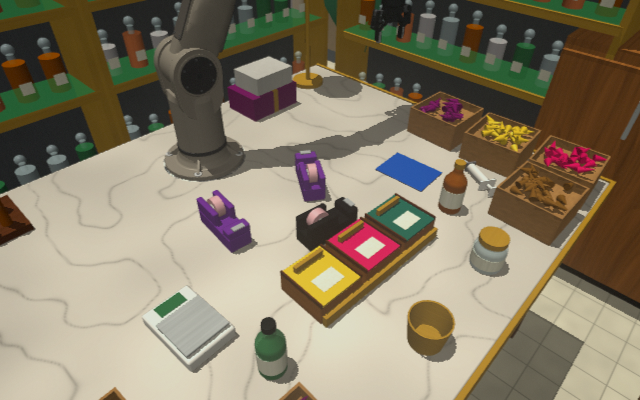

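View pics/side0.png

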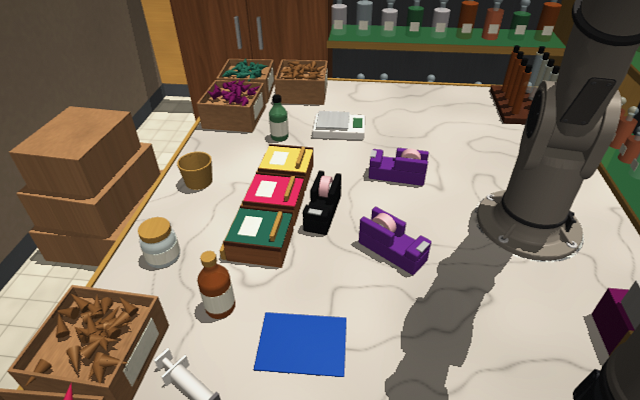

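Candidates in the scene image: black dispenser at (327,222), which is the target. The look-alikes are the purple ones at (222,222) and (310,175). The pink lid is at (366,246), with yellow at (320,277) and green at (403,219). The blue mat is at (408,171). I'll segment these and check the choice in a close crop.

```bash
cat > h.py <<'E'
import numpy as np,cv2
def back(r,uv,z):
    K,E=r["mtx"],r["extrinsics"]; uv=np.atleast_2d(uv).astype(float)
    d=np.c_[(uv[:,0]-K[0,2])/K[0,0],-(uv[:,1]-K[1,2])/K[1,1],-np.ones(len(uv))]@E[:3,:3].T
    o=E[:3,3]; return (o+d*((z-o[2])/d[:,2])[:,None])[:,:2]
def proj(r,P):
    K,E=r["mtx"],r["extrinsics"]; c=(np.atleast_2d(P)-E[:3,3])@E[:3,:3]
    return np.c_[K[0,0]*c[:,0]/-c[:,2]+K[0,2],K[1,1]*-c[:,1]/-c[:,2]+K[1,2]]
def blob(r,lo,hi,seed):
    h=cv2.cvtColor(r["image"],cv2.COLOR_RGB2HSV); m=cv2.inRange(h,lo,hi)
    m=cv2.morphologyEx(m,cv2.MORPH_CLOSE,np.ones((3,3),np.uint8))
    n,l,s,c=cv2.connectedComponentsWithStats(m); 
    k=l[seed[1],seed[0]]
    cs,_=cv2.findContours((l==k).astype(np.uint8),cv2.RETR_EXTERNAL,cv2.CHAIN_APPROX_NONE)
    return max(cs,key=cv2.contourArea)[:,0],k
E
python3 - <<'E'
import pickle;from h import *
D=pickle.load(open("d0.pkl","rb"))
for n,s in(("scene",dict(pink=(345,255),yellow=(300,280),green=(385,225),mat=(408,171))),("side",dict(pink=(255,195),yellow=(268,168),green=(240,238),mat=(300,345)))):
    r=D[n];h=cv2.cvtColor(r["image"],cv2.COLOR_RGB2HSV)
    for k,p in s.items():
        c=h[p[1],p[0]].astype(int)
        b,i=blob(r,(max(0,c[0]-7),max(c[1]-70,60),max(15,c[2]-60)),(min(180,c[0]+7),255,255),p)
        w=back(r,b,5 if k=="mat" else 56.5).astype(np.float32)
        print(n,k,c,i,np.round(cv2.minAreaRect(w)[0]),np.round(cv2.minAreaRect(w)[1]),round(cv2.minAreaRect(w)[2],1))
a=cv2.resize(D["scene"]["image"][150:330,270:450],None,fx=3.2,fy=3.2,interpolation=cv2.INTER_CUBIC)
cv2.imwrite("pics/crop1.png",a[:,:,::-1])
E
```

```text
Traceback (most recent call last):
  File "h.py", line 10, in blob
    h=cv2.cvtColor(r["image"],cv2.COLOR_RGB2HSV); m=cv2.inRange(h,lo,hi)
                                                    ~~~~~~~~~~~^^^^^^^^^
cv2.error: OpenCV(4.12.0) :-1: error: (-5:Bad argument) in function 'inRange'
> Overload resolution failed:
>  - lowerb is not a numerical tuple
>  - Expected Ptr<cv::UMat> for argument 'lowerb'
```

```bash
sed -i 's/cv2.inRange(h,lo,hi)/cv2.inRange(h,np.array(lo,float),np.array(hi,float))/' h.py
python3 - <<'E'
import pickle;from h import *
D=pickle.load(open("d0.pkl","rb"))
for n,s in(("scene",dict(pink=(345,255),yellow=(300,280),green=(385,225),mat=(408,171))),("side",dict(pink=(255,195),yellow=(268,168),green=(240,238),mat=(300,345)))):
    r=D[n];h=cv2.cvtColor(r["image"],cv2.COLOR_RGB2HSV)
    for k,p in s.items():
        c=h[p[1],p[0]].astype(int)
        b,i=blob(r,(max(0,c[0]-7),max(c[1]-70,60),max(15,c[2]-60)),(min(180,c[0]+7),255,255),p)
        w=back(r,b,5 if k=="mat" else 56.5).astype(np.float32)
        print(n,k,c,i,np.round(cv2.minAreaRect(w)[0]),np.round(cv2.minAreaRect(w)[1]),round(cv2.minAreaRect(w)[2],1))
a=cv2.resize(D["scene"]["image"][150:330,270:450],None,fx=3.2,fy=3.2,interpolation=cv2.INTER_CUBIC)
cv2.imwrite("pics/crop1.png",a[:,:,::-1])
E
```

```text
scene pink [ 12 129  71] 242 [604.  -6.] [420. 222.] 87.0
scene yellow [ 24 192 225] 35 [ 605. -129.] [109. 126.] 87.2
scene green [59 57 90] 0 [147. 599.] [3532. 2275.] 47.1
scene mat [109 189 166] 1 [488. 376.] [157. 119.] 2.1
side pink [  4  54 200] 0 [ 663. -521.] [3375. 2117.] 4.4
side yellow [ 21 158 220] 43 [ 608. -134.] [118. 127.] 86.8
side green [ 79 149 108] 3 [620. 139.] [107. 125.] 86.9
side mat [110 201 184] 1 [491. 380.] [158. 119.] 2.1
```

View pics/crop1.png

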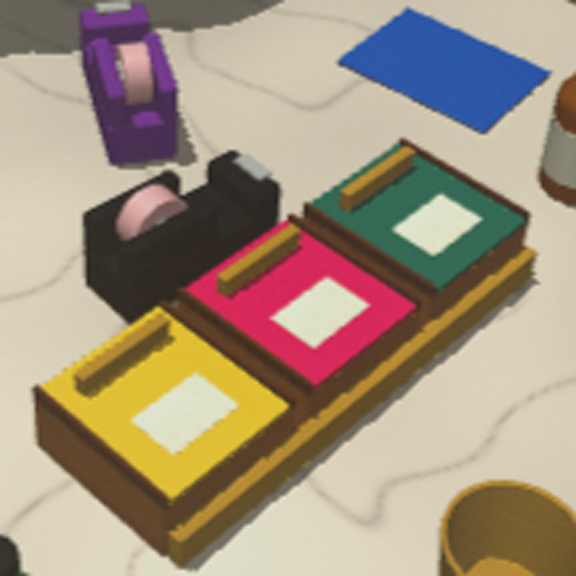

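The crop shows that the black dispenser with the pink roll stands in front of the pink lid, which is the middle box of the row. The end-face bottom corners are at crop (90,285) and (137,320). The purple one behind, at crop (130,90), is a look-alike.

Run:
```python
import pickle;from h import *
D=pickle.load(open("d0.pkl","rb"))
sc=lambda *p:[(270+a/3.2,150+b/3.2) for a,b in p]
ps=-0.052;R=np.array([[np.cos(ps),-np.sin(ps)],[np.sin(ps),np.cos(ps)]])
r=D["scene"];b,_=blob(r,(165,150,100),(178,255,255),(345,255))
w=back(r,b,56.5).astype(np.float32);print("pink",cv2.minAreaRect(w))
r2=D["side"];b,_=blob(r2,(165,150,100),(178,255,255),(255,195))
w=back(r2,b,56.5).astype(np.float32);print("pink",cv2.minAreaRect(w))
c=np.array([613,4.])
f=lambda q:np.round((q-c)@R)
print("disp bottom -y corners",f(back(r,sc((90,285),(137,320)),0)))
print("disp purple left bottoms",f(back(r,sc((112,160),(178,155)),0)))
print("side disp: bottom +y corners",f(back(r2,[(304,227),(329,233)],0)))
# black silhouette, both views
h=r2["image"].max(2);m=(h<45).astype(np.uint8);l=cv2.connectedComponentsWithStats(m)
print("stats",[s for s in l[2].tolist() if 300<s[4]<5000])
print("purple side",f(back(r2,[(360,245),(412,272),(428,262),(369,180),(425,185)],0)))
print("bottle base amber/green side",f(back(r2,[(217,310),(279,136)],0)))
print("cand world->",[np.round(back(r2,[p],0)) for p in((217,310),(279,136))])
a=cv2.resize(r2["image"][140:280,230:440],None,fx=3.6,fy=3.6,interpolation=cv2.INTER_CUBIC)
cv2.imwrite("pics/crop2.png",a[:,:,::-1])
```

```text
pink ((143.75827026367188, 595.8104248046875), (3542.04345703125, 2274.91796875), 47.137454986572266)
pink ((662.5965576171875, -520.6640625), (3375.232177734375, 2116.56298828125), 4.381410598754883)
disp bottom -y corners [[-155.  -63.]
 [-103.  -62.]]
disp purple left bottoms [[-256.   51.]
 [-222.   97.]]
side disp: bottom +y corners [[ -85.   64.]
 [-147.   75.]]
stats [[393, 0, 21, 26, 382], [420, 0, 20, 27, 339], [446, 0, 18, 28, 333], [474, 0, 20, 28, 322], [500, 0, 26, 29, 475], [526, 0, 25, 30, 427], [538, 0, 102, 131, 4563], [490, 82, 86, 150, 1845], [303, 171, 38, 64, 1300], [573, 289, 67, 111, 3817]]
purple side [[-223.  102.]
 [-341.  163.]
 [-376.  129.]
 [-224. -145.]
 [-373. -146.]]
bottle base amber/green side [[  39.  324.]
 [  73. -325.]]
cand world-> [array([[669., 326.]]), array([[ 669., -325.]])]
```

View pics/crop2.png

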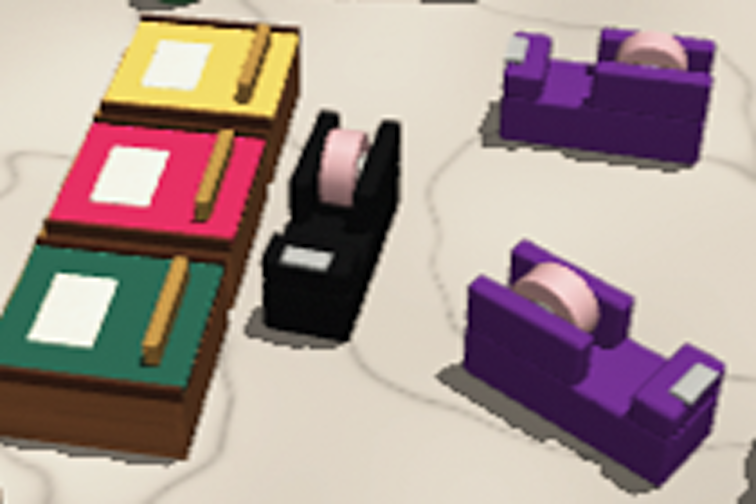

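The dispenser centre is near box-frame (-121,+8), with its ends at about y -62 and +78. I'll push it along -y, away from the mat, using two half-open fingers against its +y end. First I turn the tool so its y lies along the box x, then go there.

```bash
python3 -m handwheel '{"linear":[[0,0,0],[0,0,0],[0,0,0],[0,0,0],[0,0,0],[0,0,0],[0,0,0],[0,0,0],[0,0,0],[0,0,0],[0,0,0],[0,0,0]],"delta_rot":[[0,0,0.036],[0,0,0.036],[0,0,0.036],[0,0,0.036],[0,0,0.036],[0,0,0.036],[0,0,0.036],[0,0,0.036],[0,0,0.036],[0,0,0.036],[0,0,0.036],[0,0,0.036]],"jaw":[0.35,0.35,0.35,0.35,0.35,0.35,0.35,0.35,0.35,0.35,0.35,0.35]}' 30
python3 -m handwheel '{"linear":[[-0.09,0.06,0],[-0.09,0.06,0],[-0.09,0.06,0],[-0.09,0.06,0],[-0.09,0.06,0],[-0.09,0.06,0],[-0.09,0.06,0],[-0.09,0.06,0],[-0.09,0.06,0],[-0.09,0.06,0],[-0.09,0.06,0],[0,0,0]],"delta_rot":[[0,0,0],[0,0,0],[0,0,0],[0,0,0],[0,0,0],[0,0,0],[0,0,0],[0,0,0],[0,0,0],[0,0,0],[0,0,0],[0,0,0]],"jaw":[0.35,0.35,0.35,0.35,0.35,0.35,0.35,0.35,0.35,0.35,0.35,0.35]}'
cat >> h.py <<'E'
from scipy.spatial.transform import Rotation as Ro
PS=-0.052;RB=np.array([[np.cos(PS),-np.sin(PS)],[np.sin(PS),np.cos(PS)]]);C=np.array([613,4.])
def inbox(q): return np.round((np.asarray(q)[...,:2]-C)@RB,1)
def where(s):
    M=Ro.from_rotvec(s["eef_rot"]).as_matrix()
    print("t",round(s["t"],2),"box",inbox(s["position"]),"z",round(s["position"][2],1),"toolx deg in box frame",round(np.degrees(np.arctan2(M[1,0],M[0,0])-PS),2),"tilt z",np.round(M[:,2],3),"F",np.round(s["wrist_force"],1),"w",round(s["grip_width"],1),"gf",round(s["grip_force"],1))
E
python3 - <<'E'
from plant import *
from h import *
import pickle
where(sense())
D=pickle.load(open("d0.pkl","rb"))
for n,p,hi in(("scene",(345,255),(178,255,255)),("scene",(375,265),0),("side",(260,200),0)):
    r=D[n];h=cv2.cvtColor(r["image"],cv2.COLOR_RGB2HSV);m=((h[...,0]>165)&(h[...,1]>150)&(h[...,2]>80)).astype(np.uint8)
    cs,_=cv2.findContours(m,cv2.RETR_EXTERNAL,cv2.CHAIN_APPROX_NONE);cs=[q for q in cs if cv2.contourArea(q)>300 and abs(q[:,0].mean(0)-(np.array(p))).max()<40]
    for q in cs:print(n,q[:,0].mean(0),cv2.minAreaRect(back(r,q[:,0],56.5).astype(np.float32)))
E
```

```text
t: 1.1
position: [183.0, 649.4, 230.8]
eef_rot: [2.294, 2.146, -0.001]
wrist_force: [0.2, -0.7, 0.2]
grip_width: 29.8
grip_force: 0.0
t: 2.1
position: [366.0, 334.6, 231.2]
eef_rot: [2.297, 2.141, -0.002]
wrist_force: [-0.8, -0.9, -0.6]
grip_width: 29.9
grip_force: 0.0
t 2.1 box [-263.9  317.3] z 231.2 toolx deg in box frame 88.96 tilt z [ 0.    -0.002 -1.   ] F [-0.8 -0.9 -0.6] w 29.9 gf 0.0
scene [359.42211055 240.35678392] ((611.7543334960938, 5.816547393798828), (109.05787658691406, 127.95046997070312), 87.11719512939453)
scene [359.42211055 240.35678392] ((611.7543334960938, 5.816547393798828), (109.05787658691406, 127.95046997070312), 87.11719512939453)
side [277.36082474 190.28350515] ((613.4615478515625, 5.710460662841797), (108.94017028808594, 126.1600341796875), 87.10279846191406)
```

```bash
sed -i 's/C=np.array(\[613,4.\])/C=np.array([612.6,5.7])/' h.py
python3 -m handwheel '{"linear":[[0,0,0],[-0.083,0.06,0],[-0.083,0.06,0],[-0.083,0.06,0],[-0.083,0.06,0],[-0.083,0.06,0],[-0.083,0.06,0],[-0.083,0.06,0],[-0.083,0.06,0],[0,0,0.1],[0,0,0.1],[0,0,0]],"delta_rot":[[0,0,-0.006],[0,0,0],[0,0,0],[0,0,0],[0,0,0],[0,0,0],[0,0,0],[0,0,0],[0,0,0],[0,0,0],[0,0,0],[0,0,0]],"jaw":[0.35,0.35,0.35,0.35,0.35,0.35,0.35,0.35,0.35,0.35,0.35,0.35]}'
python3 - <<'E'
from plant import *
from h import *
where(sense())
r=read_camera("side");cv2.imwrite("pics/c3.png",cv2.resize(r["image"][120:320,200:460],None,fx=3,fy=3)[:,:,::-1])
print(inbox(back(r,[(302.8,231.1),(326.7,234.4)],0)))
E
```

```text
t: 3.1
position: [494.8, 136.2, 166.7]
eef_rot: [-2.264, -2.174, 0.013]
wrist_force: [-1.4, 0.6, -1.0]
grip_width: 29.7
grip_force: 0.0
t 3.1 box [-124.5  124.2] z 166.7 toolx deg in box frame 90.68 tilt z [-0.008 -0.004 -1.   ] F [-1.4  0.6 -1. ] w 29.7 gf 0.0
[[ -84.4   76.6]
 [-142.2   78.4]]
```

View pics/c3.png

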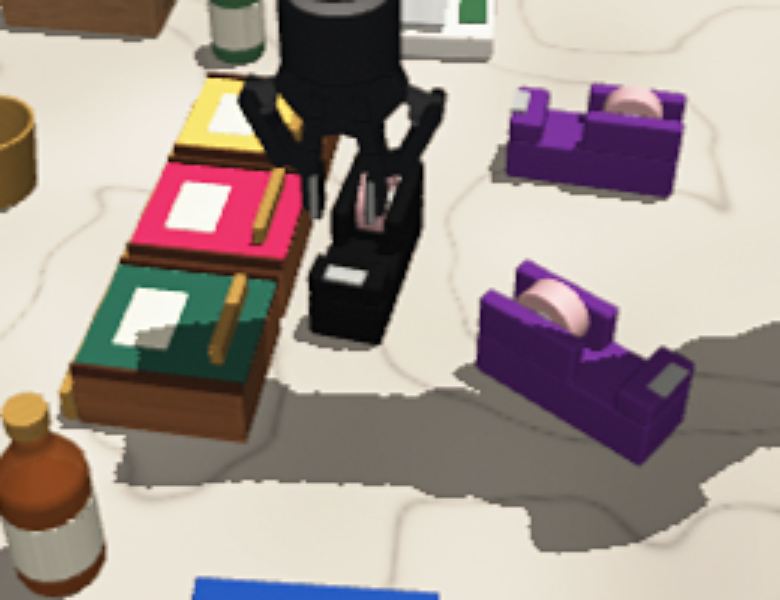

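The picture shows the gripper above the dispenser's low +y end, whose bottom corners are at crop (310,330) and (378,342). The gap beyond the end is clear to go down in.

```bash
python3 -m handwheel '{"linear":[[0,0.02,0],[0,0,0.078],[0,0,0.078],[0,0,0.078],[0,0,0.078],[0,0,0.078],[0,0,0.078],[-0.02,0,0],[-0.03,0,0],[-0.03,0,0],[-0.02,0,0],[-0.02,0,0]],"delta_rot":[[0,0,0.004],[0,0,0],[0,0,0],[0,0,0],[0,0,0],[0,0,0],[0,0,0],[0,0,0],[0,0,0],[0,0,0],[0,0,0],[0,0,0]],"jaw":[0.35,0.35,0.35,0.35,0.35,0.35,0.35,0.35,0.35,0.35,0.35,0.35]}'
python3 - <<'E'
from plant import *
from h import *
where(sense())
E
```

```text
t: 4.15
position: [503.4, 99.8, 32.7]
eef_rot: [2.283, 2.158, 0.006]
wrist_force: [-0.2, 5.6, 4.0]
grip_width: 29.7
grip_force: 2.9
t 4.15 box [-114.    88.3] z 32.7 toolx deg in box frame 89.77 tilt z [ 0.003  0.002 -1.   ] F [-0.2  5.6  4. ] w 29.7 gf 2.9
```

```bash
python3 -m handwheel '{"linear":[[-0.02,-0.002,0.005],[-0.02,-0.002,0.005],[-0.02,-0.002,0.005],[-0.022,-0.002,0.005],[-0.022,0,0],[-0.022,0,0],[-0.022,0,0],[-0.022,0,0],[-0.022,0,0],[-0.022,0,0],[-0.022,0,0],[-0.022,0,0]],"delta_rot":[[0,0,0],[0,0,0],[0,0,0],[0,0,0],[0,0,0],[0,0,0],[0,0,0],[0,0,0],[0,0,0],[0,0,0],[0,0,0],[0,0,0]],"jaw":[0.35,0.35,0.35,0.35,0.35,0.35,0.35,0.35,0.35,0.35,0.35,0.35]}'
python3 -m handwheel '{"linear":[[-0.022,0,0],[-0.022,0,0],[-0.022,0,0],[-0.022,0,0],[-0.022,0,0],[-0.022,0,0],[-0.022,0,0],[-0.022,0,0],[-0.022,0,0],[-0.015,0,0],[-0.01,0,0],[-0.005,0,0]],"delta_rot":[[0,0,0],[0,0,0],[0,0,0],[0,0,0],[0,0,0],[0,0,0],[0,0,0],[0,0,0],[0,0,0],[0,0,0],[0,0,0],[0,0,0]],"jaw":[0.35,0.35,0.35,0.35,0.35,0.35,0.35,0.35,0.35,0.35,0.35,0.35]}'
python3 - <<'E'
from plant import *
from h import *
where(sense())
r=read_camera("side");cv2.imwrite("pics/c4.png",cv2.resize(r["image"][100:300,200:460],None,fx=3,fy=3)[:,:,::-1])
E
```

```text
t: 5.15
position: [496.4, 23.3, 25.8]
eef_rot: [2.281, 2.161, 0.004]
wrist_force: [1.4, 6.7, 5.1]
grip_width: 29.8
grip_force: 2.9
t: 6.15
position: [492.1, -45.6, 25.4]
eef_rot: [2.282, 2.159, 0.002]
wrist_force: [0.1, 4.9, 4.0]
grip_width: 30.3
grip_force: 2.8
t 6.15 box [-117.7  -57.5] z 25.4 toolx deg in box frame 89.83 tilt z [ 0.001  0.001 -1.   ] F [0.1 4.9 4. ] w 30.3 gf 2.8
```

View pics/c4.png

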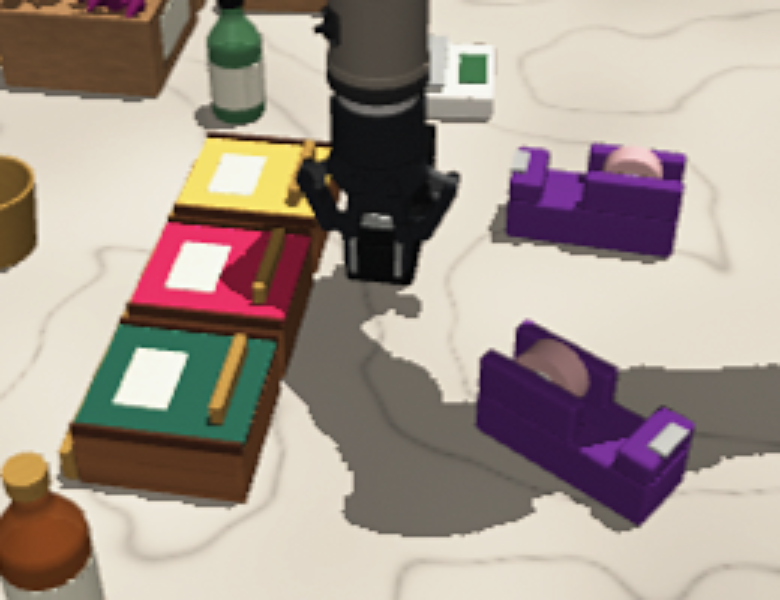

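The dispenser now stands in front of the yellow box and the pink lid's front is clear. The pink ridge is at crop (268,262). Next I back off, lift, and straddle the ridge.

```bash
python3 -m handwheel '{"linear":[[0.025,0,0],[0.025,0,-0.02],[0,0,-0.1],[0,0,-0.1],[0,0,-0.1],[0.035,0.065,0],[0.035,0.065,0],[0.035,0.065,0],[0.035,0.065,0],[0,0,0],[0,0,0],[0,0,0]],"delta_rot":[[0,0,0],[0,0,0],[0,0,0],[0,0,0],[0,0,0],[0,0,0],[0,0,0],[0,0,0],[0,0,0],[0,0,0],[0,0,0],[0,0,0]],"jaw":[0.35,0.35,0.35,0.35,0.35,0.5,0.6,0.6,0.6,0.6,0.6,0.6]}'
python3 - <<'E'
from plant import *
from h import *
where(sense())
r=read_camera("scene")
h=cv2.cvtColor(r["image"],cv2.COLOR_RGB2HSV)
m=((h[...,0]>165)&(h[...,1]>150)&(h[...,2]>60)).astype(np.uint8);m[:,:300]=0;m[:200]=0;m[300:]=0;m[:,440:]=0
cs,_=cv2.findContours(m,0,1);q=max(cs,key=cv2.contourArea);print(cv2.minAreaRect(back(r,q[:,0],56.5).astype(np.float32)))
E
```

```text
t: 7.2
position: [571.6, 6.7, 120.6]
eef_rot: [-2.281, -2.159, 0.003]
wrist_force: [-1.1, -0.2, 0.0]
grip_width: 51.3
grip_force: 0.0
t 7.2 box [-41.   -1.1] z 120.6 toolx deg in box frame 89.83 tilt z [-0.002 -0.001 -1.   ] F [-1.1 -0.2  0. ] w 51.3 gf 0.0
((612.77099609375, 5.317100524902344), (108.16250610351562, 125.86949920654297), 87.11719512939453)
```

```bash
python3 -m handwheel '{"linear":[[0,0,0.05],[0,0,0.05],[0,0,0.05],[0,0,0.04],[0,0,0],[0,0,0],[0,0,0],[0,0,0],[0,0,0],[0,0,0]],"delta_rot":[[0,0,0],[0,0,0],[0,0,0],[0,0,0],[0,0,0],[0,0,0],[0,0,0],[0,0,0],[0,0,0],[0,0,0]],"jaw":[0.6,0.6,0.6,0.6,0.6,0,0,0,0,0]}' 40
python3 - <<'E'
from plant import *
from h import *
where(sense())
E
```

```text
t: 8.08
position: [573.5, 6.9, 64.9]
eef_rot: [2.281, 2.159, 0.002]
wrist_force: [-0.2, -0.3, 4.9]
grip_width: 8.3
grip_force: 42.4
t 8.08 box [-39.1  -0.8] z 64.9 toolx deg in box frame 89.84 tilt z [ 0.002  0.    -1.   ] F [-0.2 -0.3  4.9] w 8.3 gf 42.4
```

The ridge is gripped at 8 mm opening and 42 N. I pull 110 mm.

```bash
python3 -m handwheel '{"linear":[[0,-0.02,0],[0,-0.035,0],[0,-0.04,0],[0,-0.04,0],[0,-0.04,0],[0,-0.04,0],[0,-0.04,0],[0,-0.04,0],[0,-0.035,0],[0,-0.025,0],[0,-0.015,0],[0,0,0]],"delta_rot":[[0,0,0],[0,0,0],[0,0,0],[0,0,0],[0,0,0],[0,0,0],[0,0,0],[0,0,0],[0,0,0],[0,0,0],[0,0,0],[0,0,0]],"jaw":[0,0,0,0,0,0,0,0,0,0,0,0]}'
python3 - <<'E'
from plant import *
from h import *
where(sense())
E
```

```text
t: 9.08
position: [465.0, 12.4, 65.0]
eef_rot: [2.277, 2.154, 0.009]
wrist_force: [9.8, -4.0, -3.8]
grip_width: 8.4
grip_force: 41.5
t 9.08 box [-147.8   -1. ] z 65.0 toolx deg in box frame 89.81 tilt z [ 0.009 -0.001 -1.   ] F [ 9.8 -4.  -3.8] w 8.4 gf 41.5
```

```bash
python3 -m handwheel '{"linear":[[0,0,0],[0,0,0],[0,0,-0.1],[0,0,-0.1],[0,0,-0.1],[0,0,-0.1],[0,0,-0.1],[0,0,0],[0,0,0]],"delta_rot":[[0,0,0],[0,0,0],[0,0,0],[0,0,0],[0,0,0],[0,0,0],[0,0,0],[0,0,0],[0,0,0]],"jaw":[0.5,0.5,0.5,0.5,0.5,0.6,0.6,0.6,0.6]}'
python3 - <<'E'
from plant import *
from h import *
import pickle
s=sense();where(s);print(s["joint_positions"])
a=read_camera("scene");b=read_camera("side");pickle.dump((a,b),open("d1.pkl","wb"))
x=cv2.resize(a["image"][200:320,270:430],None,fx=4.5,fy=4.5,interpolation=cv2.INTER_CUBIC)
cv2.imwrite("pics/c5.png",x[:,:,::-1])
E
```

```text
t: 9.83
position: [461.6, 13.6, 214.7]
eef_rot: [-2.28, -2.16, -0.004]
wrist_force: [-0.4, 0.9, -1.3]
grip_width: 51.3
grip_force: 0.0
t 9.83 box [-1.512e+02  1.000e-01] z 214.7 toolx deg in box frame 89.88 tilt z [ 0.001  0.002 -1.   ] F [-0.4  0.9 -1.3] w 51.3 gf 0.0
[-0.71437488  0.148219    0.61530792  2.09678875 -0.10932524  0.92473149
 -0.09254025]
```

View pics/c5.png

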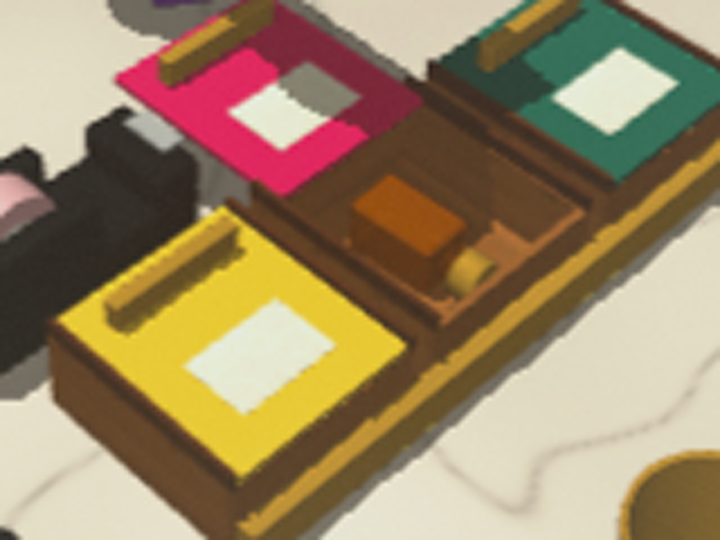

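The pink lid is open and the amber flask lies inside, with its top face at crop corners (352,208), (393,175), (468,218) and (428,255) and its stopper at (470,272). The dispenser is upright to the left.

Run:
```python
from h import *
import pickle
a,b=pickle.load(open("d1.pkl","rb"))
q=np.array([(352,208),(393,175),(468,218),(428,255)])/4.5+[270,200]
w=back(a,q,39);print(w,inbox(w)); m=inbox(w);ax=(m[2]+m[3]-m[0]-m[1])/2;print("len",np.hypot(*ax),"yaw",np.degrees(np.arctan2(ax[1],ax[0])),"body ctr",m.mean(0))
h=cv2.cvtColor(b["image"],cv2.COLOR_RGB2HSV)
# side view: orange body top
p=proj(b,np.c_[w,np.full(4,39)]);print(p)
lo=p.min(0).astype(int)-4;hi=p.max(0).astype(int)+5
hh=h[lo[1]:hi[1],lo[0]:hi[0]];print(hh[::3,::3,0].tolist(),hh[::3,::3,2].tolist())
```

```text
[[584.0516101  -13.61445243]
 [583.85607648  19.66515859]
 [631.68915237  22.31164318]
 [633.11973096 -12.09218837]] [[-27.5 -20.8]
 [-29.4  12.5]
 [ 18.2  17.6]
 [ 21.4 -16.7]]
len 48.46877861056538 yaw 5.445935804229665 body ctr [-4.325 -1.85 ]
[[287.7661007  190.46321545]
 [285.48574866 198.99054338]
 [266.12973421 198.33517911]
 [268.46719991 189.53294536]]
[[12, 12, 12, 12, 12, 12, 12, 12, 12, 12], [12, 12, 12, 12, 12, 12, 11, 12, 12, 12], [12, 12, 11, 11, 11, 11, 12, 12, 12, 11], [18, 12, 11, 11, 11, 11, 11, 11, 11, 12], [19, 11, 11, 11, 11, 11, 11, 11, 11, 13], [17, 11, 11, 11, 11, 11, 11, 11, 10, 7]] [[94, 94, 94, 93, 92, 91, 90, 87, 86, 86], [86, 87, 89, 90, 90, 91, 91, 90, 91, 91], [62, 64, 119, 142, 118, 93, 74, 75, 80, 86], [176, 161, 165, 162, 162, 163, 161, 162, 161, 158], [180, 157, 165, 164, 164, 164, 164, 164, 151, 155], [140, 106, 92, 97, 107, 121, 131, 146, 118, 123]]
```

```bash
python3 -m handwheel '{"linear":[[-0.005,0.06,0],[0,0.062,0],[0,0.062,0],[0,0.062,0],[0,0.062,0],[0,0.062,0],[0,0.062,0],[0,0.062,0],[0,0,0]],"delta_rot":[[0,0,0],[0,0,0],[0,0,0],[0,0,0],[0,0,0],[0,0,0],[0,0,0],[0,0,0],[0,0,0]],"jaw":[0.7,0.7,0.7,0.7,0.7,0.7,0.7,0.7,0.7]}'
python3 -m handwheel '{"linear":[[0,0,0],[0,0,0],[0,0,0],[0,0,0],[0,0,0],[0,0,0],[0,0,0],[0,0,0],[0,0,0],[0,0,0],[0,0,0],[0,0,0]],"delta_rot":[[0,0,0.039],[0,0,0.039],[0,0,0.039],[0,0,0.039],[0,0,0.039],[0,0,0.039],[0,0,0.039],[0,0,0.039],[0,0,0.039],[0,0,0.039],[0,0,0.039],[0,0,0.039]],"jaw":[0.7,0.7,0.7,0.7,0.7,0.7,0.7,0.7,0.7,0.7,0.7,0.7]}'
python3 - <<'E'
from plant import *
from h import *
where(sense())
r=read_camera("wrist");print(r["mtx"],np.round(r["extrinsics"],3))
cv2.imwrite("pics/c6.png",r["image"][:,:,::-1])
E
```

```text
t: 10.68
position: [611.2, 3.4, 211.5]
eef_rot: [-2.281, -2.16, 0.004]
wrist_force: [-0.3, -0.0, 0.1]
grip_width: 59.9
grip_force: 0.0
t: 11.68
position: [608.0, 3.4, 212.1]
eef_rot: [3.141, 0.061, -0.006]
wrist_force: [-0.8, -0.3, -0.4]
grip_width: 59.5
grip_force: 0.0
t 11.68 box [-4.5 -2.5] z 212.1 toolx deg in box frame 5.21 tilt z [-0.004 -0.    -1.   ] F [-0.8 -0.3 -0.4] w 59.5 gf 0.0
[[309.70691629   0.         318.10794708]
 [  0.         309.70691629 200.93051811]
 [  0.           0.           1.        ]] [[ 3.90000e-02  9.63000e-01  2.66000e-01  6.74952e+02]
 [-9.99000e-01  3.80000e-02  9.00000e-03  7.00200e+00]
 [-1.00000e-03 -2.66000e-01  9.64000e-01  3.53664e+02]
 [ 0.00000e+00  0.00000e+00  0.00000e+00  1.00000e+00]]
```

View pics/c6.png

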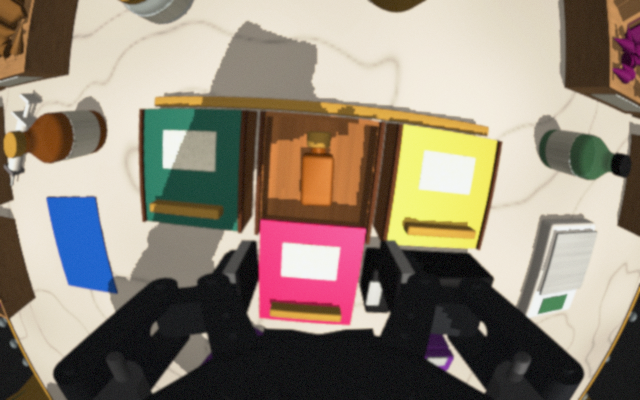

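The wrist view shows the flask body with its top at about (304,152)–(331,204) and the stopper at (318,137), in the open pink box. I compute its pose from these.

Run:
```python
from plant import *
from h import *
r=read_camera("wrist");K,E=r["mtx"],r["extrinsics"]
h=cv2.cvtColor(r["image"],cv2.COLOR_RGB2HSV)
sub=h[140:212,296:340];print(sub[::6,::3,1].tolist());print(sub[::6,::3,2].tolist())
def fb(uv,z):
    uv=np.array(uv,float)-[K[0,2],K[1,2]];rr=np.hypot(*uv.T);th=rr/K[0,0]
    d=np.c_[np.sin(th)*uv[:,0]/rr,-np.sin(th)*uv[:,1]/rr,-np.cos(th)]@E[:3,:3].T
    return (E[:3,3]+d*((z-E[2,3])/d[:,2])[:,None])[:,:2]
print(inbox(fb([(304,152),(331,153),(331,182),(304,181),(331,205),(302,205),(318,137)],39)))
print("box inner? lid front edge corners",inbox(fb([(259,221),(366,227),(259,318),(351,323)],56.5)))
```

```text
[[166, 167, 168, 170, 171, 174, 173, 167, 167, 173, 179, 171, 175, 169, 168], [171, 171, 171, 167, 169, 173, 179, 179, 172, 180, 168, 169, 169, 170, 172], [170, 168, 176, 189, 195, 231, 229, 209, 208, 227, 186, 171, 170, 172, 176], [171, 171, 205, 216, 208, 205, 205, 201, 191, 202, 196, 198, 196, 170, 168], [167, 168, 219, 214, 201, 198, 195, 194, 191, 185, 181, 178, 199, 171, 169], [171, 169, 223, 207, 202, 197, 196, 187, 186, 185, 180, 180, 204, 174, 171], [171, 167, 214, 209, 197, 193, 196, 188, 186, 185, 179, 175, 197, 173, 170], [169, 168, 222, 205, 194, 190, 187, 183, 183, 184, 183, 180, 197, 173, 169], [167, 169, 210, 198, 196, 189, 189, 185, 189, 182, 181, 184, 187, 168, 166], [167, 172, 199, 196, 193, 191, 189, 185, 181, 183, 181, 185, 188, 170, 169], [168, 172, 208, 197, 193, 190, 187, 186, 183, 186, 179, 188, 187, 168, 170], [163, 171, 175, 177, 169, 175, 183, 176, 188, 192, 185, 186, 174, 175, 172]]
[[206, 208, 208, 204, 119, 116, 121, 127, 127, 121, 111, 115, 185, 204, 194], [206, 206, 188, 191, 148, 170, 198, 211, 210, 190, 109, 149, 211, 206, 194], [206, 194, 110, 96, 
[... 255 characters left out ...]
21, 224, 225, 174, 188, 194], [203, 189, 143, 196, 205, 209, 212, 217, 221, 223, 224, 227, 175, 190, 198], [202, 185, 145, 198, 208, 211, 218, 219, 222, 223, 222, 223, 164, 189, 199], [200, 187, 154, 204, 210, 216, 219, 219, 219, 223, 225, 220, 161, 193, 204], [200, 193, 165, 209, 215, 216, 219, 220, 222, 222, 224, 215, 160, 197, 204], [138, 151, 164, 212, 217, 219, 218, 221, 224, 224, 226, 213, 158, 188, 200], [111, 109, 108, 108, 110, 112, 113, 122, 121, 126, 132, 119, 101, 102, 104]]
[[ 26.   16. ]
 [ 27.3 -11.5]
 [ -2.9 -14.3]
 [ -4.2  13.7]
 [-27.6 -16.7]
 [-30.2  13.9]
 [ 42.4   3.1]]
box inner? lid front edge corners [[ -46.    56.4]
 [ -43.   -53.8]
 [-169.6   55.6]
 [-166.4  -54.1]]
```

```bash
python3 -m handwheel '{"linear":[[0,-0.005,0],[0,0,0.07],[0,0,0.08],[0,0,0.09],[0,0,0.09],[0,0,0.09],[0,0,0.08],[0,0,0.06],[0,0,0.04],[0,0,0.02],[0,0,0.02],[0,0,0]],"delta_rot":[[0,0,0],[0,0,0],[0,0,0],[0,0,0],[0,0,0],[0,0,0],[0,0,0],[0,0,0],[0,0,0],[0,0,0],[0,0,0],[0,0,0]],"jaw":[0.7,0.7,0.7,0.7,0.7,0.7,0.7,0.7,0.7,0.7,0.7,0.7]}'
python3 - <<'E'
from plant import *
from h import *
where(sense())
E
```

```text
t: 12.78
position: [609.5, 5.0, 21.5]
eef_rot: [-3.141, -0.073, 0.001]
wrist_force: [-0.8, -0.2, 0.1]
grip_width: 60.1
grip_force: 0.0
t 12.78 box [-3.  -0.9] z 21.5 toolx deg in box frame 5.64 tilt z [-0.  0. -1.] F [-0.8 -0.2  0.1] w 60.1 gf 0.0
```

Down 9 mm more, then close gently and lift slightly.

```bash
python3 -m handwheel '{"linear":[[0,0,0.015],[0,0,0.015],[0,0,0],[0,0,0],[0,0,0],[0,0,0],[0,0,0],[0,0,0]],"delta_rot":[[0,0,0],[0,0,0],[0,0,0],[0,0,0],[0,0,0],[0,0,0],[0,0,0],[0,0,0]],"jaw":[0.7,0.7,0.7,0.2,0.2,0.2,0.2,0.2]}' 35
python3 - <<'E'
from plant import *
from h import *
where(sense())
E
```

```text
t: 13.45
position: [610.1, 4.9, 13.4]
eef_rot: [-3.141, -0.072, -0.001]
wrist_force: [-0.8, -0.7, 4.7]
grip_width: 33.9
grip_force: 34.6
t 13.45 box [-2.5 -0.9] z 13.4 toolx deg in box frame 5.59 tilt z [ 0.001  0.    -1.   ] F [-0.8 -0.7  4.7] w 33.9 gf 34.6
```

```bash
python3 -m handwheel '{"linear":[[0,0,-0.03],[0,0,-0.05],[0,0,-0.07],[0,0,-0.08],[0,0,-0.08],[0,0,-0.07],[0,0,-0.05],[0,0,0],[0,0,0]],"delta_rot":[[0,0,0],[0,0,0],[0,0,0],[0,0,0],[0,0,0],[0,0,0],[0,0,0],[0,0,0],[0,0,0]],"jaw":[0.2,0.2,0.2,0.2,0.2,0.2,0.2,0.2,0.2]}'
python3 -m handwheel '{"linear":[[-0.01,-0.03,0],[-0.02,-0.06,0],[-0.02,-0.07,0],[-0.02,-0.07,0],[-0.02,-0.07,0],[-0.02,-0.07,0],[-0.02,-0.07,0],[-0.02,-0.07,0],[-0.02,-0.07,0],[-0.02,-0.07,0],[-0.02,-0.07,0],[-0.02,-0.07,0]],"delta_rot":[[0,0,0],[0,0,0],[0,0,0],[0,0,0],[0,0,0],[0,0,0],[0,0,0],[0,0,0],[0,0,0],[0,0,0],[0,0,0],[0,0,0]],"jaw":[0.2,0.2,0.2,0.2,0.2,0.2,0.2,0.2,0.2,0.2,0.2,0.2]}'
python3 -m handwheel '{"linear":[[-0.02,-0.07,0],[-0.02,-0.07,0],[-0.02,-0.07,0],[-0.02,-0.07,0],[-0.02,-0.06,0],[-0.02,-0.05,0],[-0.02,-0.04,0],[-0.01,-0.02,0],[0,0,0],[0,0,0]],"delta_rot":[[0,0,0],[0,0,0],[0,0,0],[0,0,0],[0,0,0],[0,0,0],[0,0,0],[0,0,0],[0,0,0],[0,0,0]],"jaw":[0.2,0.2,0.2,0.2,0.2,0.2,0.2,0.2,0.2,0.2]}'
python3 - <<'E'
from plant import *
from h import *
where(sense())
r=read_camera("side");cv2.imwrite("pics/c7.png",cv2.resize(r["image"][100:400,140:440],None,fx=2,fy=2)[:,:,::-1])
E
```

```text
t: 14.2
position: [609.9, 5.2, 142.6]
eef_rot: [-3.14, -0.072, -0.002]
wrist_force: [-0.1, -0.1, -1.9]
grip_width: 33.7
grip_force: 34.3
t: 15.2
position: [528.0, 239.9, 140.4]
eef_rot: [3.14, 0.072, -0.004]
wrist_force: [0.3, 1.0, -1.7]
grip_width: 33.9
grip_force: 34.3
t: 16.03
position: [478.6, 370.8, 141.5]
eef_rot: [3.14, 0.072, -0.001]
wrist_force: [-0.3, -0.5, -1.2]
grip_width: 33.7
grip_force: 34.3
t 16.03 box [-152.8  357.6] z 141.5 toolx deg in box frame 5.59 tilt z [-0.    -0.001 -1.   ] F [-0.3 -0.5 -1.2] w 33.7 gf 34.3
```

View pics/c7.png

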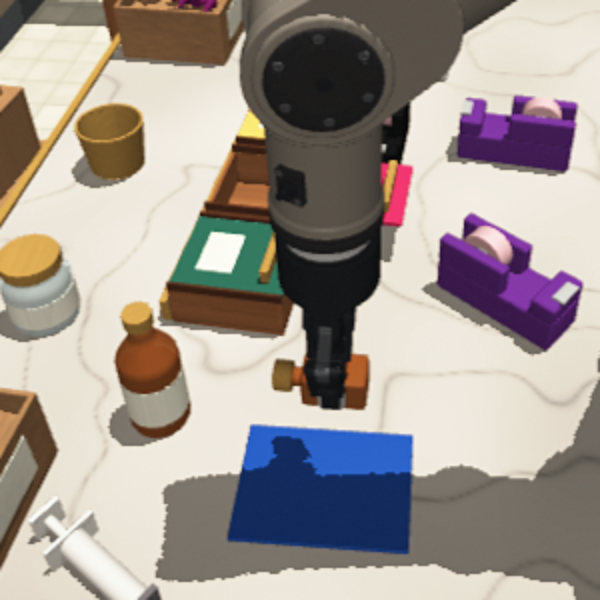

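The flask is held level, at crop (340,380), above the mat. Now I lower it.

```bash
python3 -m handwheel '{"linear":[[0,-0.02,0.03],[0.01,0,0.05],[0,0,0.06],[0,0,0.06],[0,0,0.06],[0,0,0.05],[0,0,0.04],[0,0,0.03],[0,0,0.02],[0,0,0.01],[0,0,0],[0,0,0]],"delta_rot":[[0,0,0],[0,0,0],[0,0,0],[0,0,0],[0,0,0],[0,0,0],[0,0,0],[0,0,0],[0,0,0],[0,0,0],[0,0,0],[0,0,0]],"jaw":[0.2,0.2,0.2,0.2,0.2,0.2,0.2,0.2,0.2,0.2,0.2,0.2]}'
python3 - <<'E'
from plant import *
from h import *
where(sense())
E
```

```text
t: 17.08
position: [482.0, 377.7, 19.4]
eef_rot: [-3.14, -0.072, -0.001]
wrist_force: [0.5, 0.7, -0.6]
grip_width: 33.5
grip_force: 34.3
t 17.08 box [-149.8  364.7] z 19.4 toolx deg in box frame 5.59 tilt z [ 0.001  0.001 -1.   ] F [ 0.5  0.7 -0.6] w 33.5 gf 34.3
```

```bash
python3 -m handwheel '{"linear":[[0,0,0.005],[0,0,0.005],[0,0,0.005],[0,0,0.003],[0,0,0.003],[0,0,0],[0,0,0],[0,0,0]],"delta_rot":[[0,0,0],[0,0,0],[0,0,0],[0,0,0],[0,0,0],[0,0,0],[0,0,0],[0,0,0]],"jaw":[0.2,0.2,0.2,0.2,0.2,0.2,0.2,0.2]}'
python3 - <<'E'
from plant import *
from h import *
where(sense())
E
```

```text
t: 17.75
position: [481.5, 377.7, 13.4]
eef_rot: [-3.14, -0.072, 0.001]
wrist_force: [-2.9, -0.6, 6.5]
grip_width: 34.0
grip_force: 35.0
t 17.75 box [-150.3  364.7] z 13.4 toolx deg in box frame 5.6 tilt z [-0.     0.001 -1.   ] F [-2.9 -0.6  6.5] w 34.0 gf 35.0
```

The contact force is 6.5 N, so the flask is resting on the mat. I release, retreat upwards and check.

```bash
python3 -m handwheel '{"linear":[[0,0,0],[0,0,0],[0,0,0],[0,0,0],[0,0,-0.02],[0,0,-0.05],[0,0,-0.08],[0,0,-0.1],[0,0,-0.1],[0,0,-0.1],[0,0,-0.1],[0,0,0]],"delta_rot":[[0,0,0],[0,0,0],[0,0,0],[0,0,0],[0,0,0],[0,0,0],[0,0,0],[0,0,0],[0,0,0],[0,0,0],[0,0,0],[0,0,0]],"jaw":[0.5,0.6,0.7,0.7,0.7,0.7,0.7,0.7,0.7,0.7,0.7,0.7]}'
python3 - <<'E'
from plant import *
from h import *
where(sense())
a=read_camera("side")["image"][90:390,120:460];b=read_camera("scene")["image"][130:330,240:500]
a=cv2.resize(a,(400,353));b=cv2.resize(b,(400,308))
c=np.zeros((353,800,3),np.uint8);c[:,:400]=a;c[:308,400:]=b
cv2.imwrite("pics/c8.png",c[:,:,::-1])
E
```

```text
t: 18.75
position: [485.0, 378.4, 184.6]
eef_rot: [-3.135, -0.07, -0.012]
wrist_force: [1.7, 0.2, 0.9]
grip_width: 59.8
grip_force: 0.0
t 18.75 box [-146.8  365.6] z 184.6 toolx deg in box frame 5.52 tilt z [ 0.007  0.006 -1.   ] F [1.7 0.2 0.9] w 59.8 gf 0.0
```

View pics/c8.png

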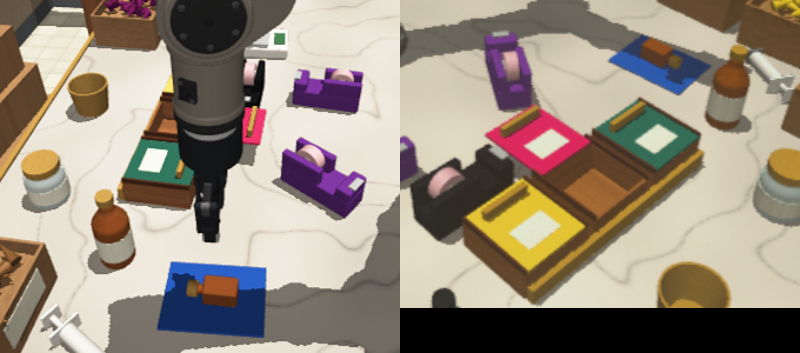

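The flask lies in the middle of the mat at (215,290). The dispenser and both bottles are upright, and the yellow and green lids are shut.

```bash
python3 -c "
from plant import *
print(job_done())"
```

```text
the job is handed in; nothing more can be done
None
```

I handed the job in at about 19 s with the amber flask lying on the blue mat, the dispenser moved aside, the pink lid open (about 109 mm by arm travel) and the other lids shut; no verdict was returned.

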